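# Clamp a bottle on the shaker with the quarter-turn slot clamp

### The arm

A 6-joint arm with a two-finger parallel gripper is mounted at the origin on a cart in front of the work surface, level with it; the furniture and walls round the work are solid. World frame = base frame: x ahead of the robot, y to its left, z up, the work surface at z = 0. Lengths are in mm, angles in degrees, forces in N, time in s.
With the tool pointing down it reaches from about 300 to 850 mm from the base axis. Payload 4.2 kg.
Tool frame: the origin (TCP) lies between the finger pads; the fingertips stand 22 mm ahead of it and the grasp point (between the pads) lies 3 mm ahead of it (env.finger_overhang is the distance from the TCP to the fingertips, in mm); z points along the fingers, y is the line along which they close (so a half turn about z gives the same grasp; the last joint's range is limited). The gripper opens to 91 mm and grips with 3 to 60 N. Pads are 32 mm wide; open, the fingers measure 118 mm over their backs; the gripper's body (76 mm by 178 mm) begins 60 mm behind the grasp point.
Start: joints at [71.276, 18.312, 89.639, -0, 72.044, -1.146], TCP at [173.657, 548.164, 235.976] pointing down, gripper open.
Joint ranges: [-177.97, 177.97], [-48.28, 115.42], [12.27, 149.76], [-77.06, 257.06], [2.81, 150.46], [-146.56, 146.56]. Speed limits (degrees/s): [147.25, 147.25, 180, 180, 180, 180].

### API

Orientations are given as [roll, pitch, yaw] about the fixed x, y, z axes, in that order (R = Rz(yaw) Ry(pitch) Rx(roll)).
In Python, from workcell import state, cams, ticket, look_for, outline_of, env gives the robot as it stands.
- The arm moves only by the tool servo_tool, never from a script. Its argument "steps" is a list of rows, each a list of 3 entries, a list of its own where there are three numbers: the closure in counts, from 0 (fully open) to 255 (shut), then the shift along the tool's x, y, z in mm, then the turn, a rotation vector about the tool's x, y, z in rad. A call has exactly 10 rows; each row shifts and turns the commanded pose from where the row before left it, along the tool's axes as they then stand; what a row does not reach is not made up. A row lasts 1/10 s, in which the tool goes at most 50 mm and 8.59 degrees, less where a joint would pass 70% of its speed; a pose out of reach is approached as far as the arm can. A call with a gripper value outside its range is refused whole. The fingers move at their own pace and stop on an object; "squeeze" is the grip in N (left out, the last holds). Time passes only in rows, so rows that do not move let the fingers close, or fill a call up. It gives the time, the measured TCP pose, the force, the opening and the grip force at its end, in the units of the state.
- state(): the state, without advancing time (a new reading comes with each control period).
- cams.grab_frame(name): name is "scene" or "top" or "wrist"; returns a dict with "color" (480x640x3 uint8, red, green, blue), "z_map" (480x640 float32, mm along the optical axis (not along the pixel's ray), 0 where there is no reading), "fovy" (degrees; the focal length in pixels is half the picture's height over the tangent of half this angle, whatever the lens; pixels are square), "cx", "cy" (the principal point, pixels), "k1" (the pictures are not rectified: a ray, as slopes to the right and down, at radius r is drawn at 1 + k1 r^2 times it, then the intrinsics apply), "eye" and "rotation" of the camera in the world; the wrist camera has in their place "tool_from_camera" (4x4, takes a point from camera to tool coordinates, whose origin is the TCP and whose axes are the flange's). Camera axes: x right, y up, looking along -z (the intrinsics and any distortion apply to the point x, -y, -z); pixel columns grow to the right and rows downward; lengths in mm; the calibration is good to about 2 mm. A picture is of the moment at which its call begins: read the wrist's pose just before it.
- ticket.job_done(): hands the job in; it is judged then, once.
Trained networks look in a picture, given as the dict that the camera call returned (one of the last four; its "shot" number tells which), for a name from the list of things; names that differ only in an ending like _2 or _b are one class to them, and where a whole thing is asked for, a point or a joint stands for the part that bears it (a point fixed in the world has none). Each returns a list of dicts, best first, with "confidence" (0 to 1); they miss things now and then, are a little off and sometimes report something else, mostly with a low value. They report only what shows in the picture. A call takes as long as a camera call. They do not tell look-alikes from the thing itself.
- look_for(picture, thing): "at" ([column, row] in pixels, amid what is visible of it).
- outline_of(picture, thing): "pixels" (480x640 bool, what is visible of it) and "at" ([column, row] in pixels, amid what is visible of it).
The state is a dict: "time_s": time; "qpos": joint angles; "qvel": joint speeds; "effort": joint torques, N m; "ee_pos": TCP position; "ee_rot": TCP orientation; "force": force on the tool from outside, world axes, zero at the start; "torque": the same for the moment, N m; "gripper_width": finger opening in mm; "gripper_force": force on a finger pad.
Only numpy, scipy, OpenCV 4.12 (cv2) and the standard library are available. Lean on these libraries where they do the work, as an engineer would, in place of code of your own. Each camera call takes 0.05 s, during which the arm holds its last target. There are 200 camera calls.

### The job

Secure the bottle on the shaker platform: set the loose blue slot clamp down into the platform's T-slot with its V jaw facing the bottle and slide it along until the bottle is held snugly, but gently, between the two V jaws, the spring-backed far jaw giving a little. Then press the orange knob down against its spring, turn it a quarter turn clockwise to its stop and let it spring up again, so that the clamp stays locked with the bottle still held. Do not force the clamp, and leave the other things on the bench alone.

Things in the scene. Friction and masses are not known exactly. Their poses are not given: they have to be found in the camera images.
- shaker: White bench shaker with an aluminium platform, 200 (x) x 352 (y) x 82 mm high, fixed; origin under its centre on the bench, z up, y along the T-slot towards the end jaw. End jaw: blue V, 40 mm high, bolted on over the slot, V opening to -y, apex anywhere from y = +76 to +128 mm: NOT measured, find it by feel. Spring-backed: gives 6 N per mm for 4 mm, then hard
- slot_mid (a point): Middle of the T-slot's mouth at the platform's flat top, 82 mm over the shaker's origin; axes as the shaker's. The slot runs along y, -170 to +170 mm, capped at both ends: 11 mm wide (x) with 1.5 mm chamfers, lips 6 mm thick, below them a channel 30 mm wide with its floor 15 mm under the top
- bottle: Clear glass screw-cap bottle, blue cap, 220 to 380 g, 56 mm diameter, 105 mm high, standing on the platform over the slot, 10 to 95 mm short of the end jaw and up to 6 mm off the slot's centreline; pushed, it slides (1 to 3 N) and the Vs centre it. Origin: centre of its underside, z up
- clamp: Loose blue slot clamp, about 310 g, upright on the bench on its tenons (origin 5 mm up). Origin: on the knob's axis at the base's flat underside, z up. Base 42 mm wide (x), y = -24 to +40 mm. Two steel tenons under it, 9 mm wide (x), 5 mm deep, at y = -24 to +36 mm, enter the slot; seated, the origin is at the platform top, y along the shaker's +y, and it can only slide
- v_apex (a point): Bottom of the clamp's V, 58 mm from its origin along its +y, 21 mm above it; the V opens to the clamp's +y, is 60 mm wide (x) and 38 mm high. When the bottle lies in the V, its centre is 89 mm from the clamp's origin
- lock_knob (a joint): Knob angle, rad: 0 unlocked, bar and T-head in line with the slot (clamp's y); 1.571 locked, a quarter turn clockwise from above, hard stop. Stiff (0.08 N m), so the clamp can be carried by it. Turns only while pressed down 6 to 8.5 mm against its spring (8 N at rest, 17 N at 6 mm, 21 N at the 8.5 mm hard stop); let go, it rises to 5.5 mm and clamps
- knob_grip (a point): Middle of the orange knob's grip bar, on its axis, 46 mm above the clamp's origin when not pressed. Bar 12 mm thick (clamp's x while unlocked), 36 mm long (clamp's y), from 19 mm below to 15 mm above this point; a collar of 25 mm diameter under it. Turns with the knob
- spare_bottle: Second bottle like the first but standing on the bench behind, to be left alone
- timer: White lab timer, 62 x 66 x 20 mm, on the bench, to be left alone
- beaker_b: Small glass beaker, 54 x 58 x 70 mm, on the bench, to be left alone
Things that resemble listed ones, but are neither listed nor needed, are in the scene too. Leave any red look-alike of the bottle alone.

How it is judged (in metres and radians):
On the way, in this order (a step that is already met when the one before it is completed fails the run):
1. the clamp sits in the T-slot, unlocked, its base flat on the platform and its V towards the bottle (z of clamp in the frame of slot_mid between -0.003 and 0.0015 m and x of clamp in the frame of slot_mid between -0.0025 and 0.0025 m and y of clamp in the frame of slot_mid above -0.16 m and angle between the y axis of clamp and the y axis of shaker, either way round below 0.06 rad and value of joint lock_knob below 0.3 rad and y of v_apex in the frame of slot_mid below 0.06 m), for 0.1 s.
2. slid along the slot and still unlocked, the clamp holds the bottle in its V snugly against the end jaw (at least 5 N) (contact force between clamp and bottle above 5 N and value of joint lock_knob below 0.3 rad and z of clamp in the frame of slot_mid below 0.002 m and horizontal distance between v_apex and bottle below 0.036 m), for 0.1 s.
At the end, for the whole second after the job is handed in: Clamp seated flat (1.5 mm) and centred (2.5 mm) in the slot, knob turned at least 1.35 rad with the T-head drawn up under the lips (grip point under 42.5 mm above the clamp's origin), bottle upright (0.06 rad) on the platform, in the V and pressed by it with at least 2 N, all at rest (value of joint lock_knob above 1.35 rad and z of clamp in the frame of slot_mid between -0.003 and 0.0015 m and x of clamp in the frame of slot_mid between -0.0025 and 0.0025 m and z of knob_grip in the frame of clamp below 0.0425 m and contact force between clamp and bottle above 2 N and angle between bottle's own z axis and vertical below 0.06 rad and z of bottle in the frame of slot_mid below 0.003 m and linear speed of each of clamp, bottle below 0.01 m/s and horizontal distance between v_apex and bottle below 0.036 m); the robot touches nothing.
It fails at once if the glass bottle is squeezed or hit by the clamp with more than 17 N (contact force between clamp and bottle above 17 N).
It fails at once if the bottle is tipped by more than 0.25 rad (angle between bottle's own z axis and vertical above 0.25 rad).
It fails at once if the clamp is forced against the shaker with more than 60 N (contact force between clamp and shaker above 60 N).
It fails at once if the spare bottle, the timer or the beaker is moved by more than 15 mm (distance of any of spare_bottle, timer, beaker_b from where it was at the start of the episode above 0.015 m).
It also fails if it takes over 54 s, if anything falls off the work surface, if the arm or the gripper's body presses on something with over 40 N, if the wrist force passes 120 N, or if a joint passes its speed limit or range.

## Working session

There is one attempt and no reset: what is moved stays moved. The work goes in short steps, Python scripts to look and compute and a tool call to move; the robot and the scene stay as the last step left them, time stands still between calls to the robot, and variables do not carry over. Pictures are saved under pics/ and viewed, at most 10 in all, crops included, and the job is handed in when it is done.

Besides the shell and the picture viewer there is one more tool, called by a JSON object that holds its "api" and its "payload". servo_tool: Moves the arm, as the interface text tells. Its arguments: {"type":"object","properties":{"steps":{"type":"array","items":{"type":"array"}},"squeeze":{"type":"number"}},"required":["steps"]}

```bash
mkdir -p pics; cat > h.py <<'E'
import numpy as np, cv2
from scipy.spatial.transform import Rotation as R
from workcell import state, cams, ticket, look_for, outline_of, env
def pose(p,st=None):
    if 'eye' in p: return np.array(p['rotation']).reshape(3,3),np.array(p['eye'])
    T=np.array(p['tool_from_camera']); Rt=R.from_euler('xyz',st['ee_rot'],degrees=True).as_matrix()
    return Rt@T[:3,:3], Rt@T[:3,3]+np.array(st['ee_pos'])
def K(p):
    f=240/np.tan(np.radians(p['fovy'])/2); return np.array([[f,0,p['cx']],[0,f,p['cy']],[0,0,1.]])
def rays(p,px):
    return cv2.undistortPoints(np.array(px,float).reshape(-1,1,2),K(p),np.array([p['k1'],0,0,0,0.]) )[:,0]
def cloud(p,st=None):
    v,u=np.mgrid[0:480,0:640]; s=rays(p,np.stack([u.ravel(),v.ravel()],1)); z=p['z_map'].ravel()
    M,e=pose(p,st); c=np.stack([s[:,0]*z,-s[:,1]*z,-z],1)@M.T+e; c[z==0]=np.nan
    return c.reshape(480,640,3)
def onplane(p,px,zw,st=None):
    s=rays(p,px); M,e=pose(p,st); d=np.stack([s[:,0],-s[:,1],-np.ones(len(s))],1)@M.T
    return e+d*((zw-e[2])/d[:,2])[:,None]
def save(p,n): cv2.imwrite('pics/'+n,p['color'][:,:,::-1])
E
python3 - <<'E'
from h import *
s=state();print(s)
a={}
for n in('scene','top'):
    p=cams.grab_frame(n);save(p,n+'.png');c=cloud(p)
    print(n,p['eye'],p['fovy'],p['k1'])
    for t in('shaker','bottle','clamp','lock_knob','timer','beaker_b'):
        for o in outline_of(p,t)[:4]:
            q=c[o['pixels']];q=q[~np.isnan(q[:,0])]
            if len(q): print(t,round(o['confidence'],2),np.round(o['at']),np.round(np.median(q,0)),np.round(np.percentile(q,[3,97],axis=0)).tolist())
E
```

```text
{'time_s': 0.0, 'qpos': array([ 7.12751091e+01,  1.83512603e+01,  8.97050635e+01, -1.68913359e-03,
        7.20418635e+01, -1.14495678e+00]), 'qvel': array([ 0.09937761, -0.01907883, -0.15695377,  0.0783328 ,  0.08540071,
        0.09402503]), 'effort': array([ 1.16214629e-03, -4.12462056e+01, -2.31983739e+01,  7.27124722e-02,
        4.60103306e-02, -1.41162245e-04]), 'ee_pos': array([173.52589992, 547.72317579, 235.13314236]), 'ee_rot': array([-1.79901800e+02, -3.56344916e-04,  1.62420588e+02]), 'force': array([-0.68587761,  0.52264015,  0.45926478]), 'torque': array([-0.00842299, -0.01606615,  0.02898399]), 'gripper_force': 0.0, 'gripper_width': 91.33248647377232}Traceback (most recent call last):
  File "<stdin>", line 5, in <module>
  File "h.py", line 14, in cloud
    M,e=pose(p,st); c=np.stack([s[:,0]*z,-s[:,1]*z,-z],1)@M.T+e; c[z==0]=np.nan
        ~~~~^^^^^^
  File "h.py", line 5, in pose
    if 'eye' in p: return np.array(p['rotation']).reshape(3,3),np.array(p['eye'])
                          ~~~~~~~~~~~~~~~~~~~~~~~~~~~~~~~^^^^^
ValueError: cannot reshape array of size 3 into shape (3,3)
```

```bash
sed -i "s/np.array(p\['rotation'\]).reshape(3,3)/R.from_euler('xyz',p['rotation'],degrees=True).as_matrix()/" h.py
python3 - <<'E'
from h import *
for n in('scene','top'):
    p=cams.grab_frame(n);save(p,n+'.png');c=cloud(p)
    print(n,p['eye'],p['rotation'],p['fovy'],p['k1'])
    for t in('shaker','bottle','clamp','lock_knob','timer','beaker_b'):
        for o in outline_of(p,t)[:4]:
            q=c[o['pixels']];q=q[~np.isnan(q[:,0])]
            if len(q): print(t,round(o['confidence'],2),np.round(o['at']),np.round(np.median(q,0)),np.round(np.percentile(q,[3,97],axis=0)).tolist())
E
```

```text
scene [  519.60791412 -1307.32105606   988.06897319] [54.62783281 -0.29003518  0.05990566] 42.859345374066024 -0.2128258123793174
shaker 0.98 [312. 235.] [496.  -7.  79.] [[392.0, -111.0, 15.0], [614.0, 216.0, 84.0]]
bottle 0.93 [317. 203.] [512.  70. 136.] [[488.0, 57.0, 84.0], [536.0, 97.0, 185.0]]
bottle 0.67 [248. 206.] [313. 182.  54.] [[286.0, 169.0, 2.0], [337.0, 212.0, 103.0]]
lock_knob 0.58 [273. 328.] [ 425. -331.   54.] [[415.0, -342.0, 26.0], [434.0, -306.0, 68.0]]
lock_knob 0.29 [318. 204.] [512.  69. 135.] [[485.0, 57.0, 82.0], [536.0, 93.0, 185.0]]
timer 0.68 [353. 336.] [ 603. -308.   17.] [[579.0, -338.0, 8.0], [637.0, -278.0, 22.0]]
beaker_b 0.6 [354. 184.] [621. 308.  55.] [[596.0, 290.0, 37.0], [645.0, 347.0, 69.0]]
top [419.16580172 -33.19317932 943.6150997 ] [  6.77599453   2.08738386 -90.62836129] 57.908514437222166 -0.08985212219280868
shaker 0.66 [291. 258.] [494.  53.  82.] [[395.0, -95.0, 68.0], [611.0, 233.0, 85.0]]
shaker 0.24 [470. 296.] [ 422. -319.   63.] [[412.0, -336.0, 30.0], [430.0, -304.0, 68.0]]
bottle 0.71 [216. 350.] [313. 190.  72.] [[286.0, 173.0, 20.0], [333.0, 215.0, 106.0]]
bottle 0.65 [270. 246.] [507.  81. 155.] [[486.0, 61.0, 87.0], [536.0, 107.0, 189.0]]
clamp 0.94 [460. 295.] [ 417. -299.   30.] [[380.0, -339.0, 12.0], [439.0, -253.0, 67.0]]
clamp 0.31 [288. 259.] [494.  53.  82.] [[396.0, -94.0, 68.0], [611.0, 234.0, 85.0]]
lock_knob 0.73 [473. 293.] [ 423. -320.   63.] [[412.0, -339.0, 16.0], [432.0, -304.0, 68.0]]
lock_knob 0.72 [459. 296.] [ 416. -303.   29.] [[383.0, -344.0, 11.0], [441.0, -254.0, 67.0]]
timer 0.85 [458. 209.] [ 607. -303.   18.] [[578.0, -335.0, 10.0], [637.0, -274.0, 22.0]]
beaker_b 0.66 [459. 294.] [ 417. -299.   30.] [[382.0, -338.0, 12.0], [441.0, -255.0, 67.0]]
beaker_b 0.57 [169. 206.] [622. 324.  36.] [[594.0, 294.0, 0.0], [648.0, 344.0, 71.0]]
beaker_b 0.4 [292. 260.] [493.  51.  82.] [[396.0, -94.0, 68.0], [611.0, 231.0, 85.0]]
```

View pics/scene.png

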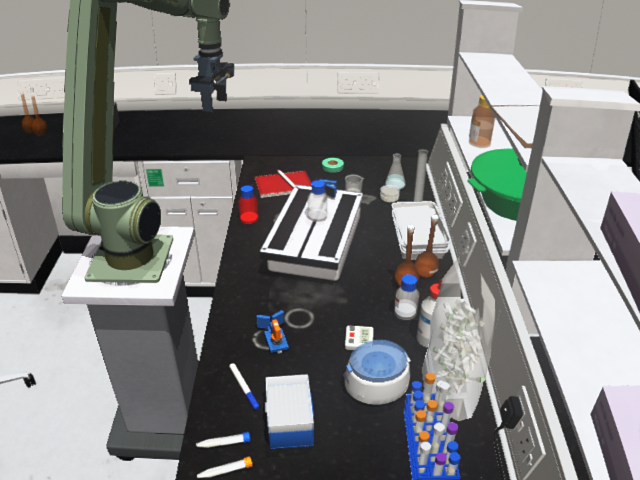

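View pics/top.png

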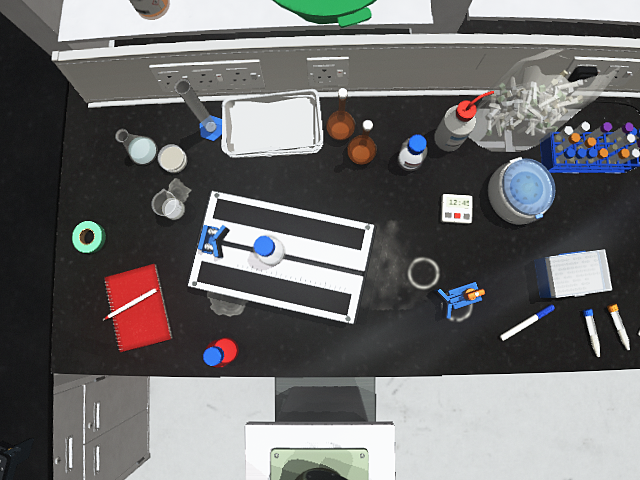

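The top view shows the shaker with its end jaw at about (212,240), the bottle on it at (265,250), and the loose clamp at (460,296) with its knob at (473,293) and V to the left. The red bottle at (220,352) is a look-alike, and the spare is the clear bottle at (412,152). Only (460,296) fits the clamp, because it has an orange knob and stands loose. I'll confirm it in a wrist crop.

```bash
python3 - <<'E'
from h import *
p=cams.grab_frame('top');c=cloud(p);col=p['color'].astype(int)
X,Y,Z=c[...,0],c[...,1],c[...,2]
m=(Z>76)&(Z<88)&(X>370)&(X<640)&(Y>-150)&(Y<270)
r=cv2.minAreaRect(c[m][:,:2].astype(np.float32));print('plat',r,np.median(Z[m]),cv2.boxPoints(r).round(1).tolist())
m=(X>360)&(X<460)&(Y>-370)&(Y<-230)&(Z>5)
org=m&(col[...,0]>170)&(col[...,2]<90)&(Z>58)
print('bar',org.sum(),cv2.minAreaRect(c[org][:,:2].astype(np.float32)),np.median(Z[org]))
base=m&(Z>10)&(Z<32)&(col[...,2]>100)
print('base',cv2.minAreaRect(c[base][:,:2].astype(np.float32)),np.median(Z[base]))
for lo in range(5,75,5):
    k=m&(Z>=lo)&(Z<lo+5); 
    if k.sum(): print(lo,k.sum(),c[k].mean(0).round(1))
im=p['color'][250:340,410:530,::-1]
a=cv2.resize(im,None,fx=4,fy=4,interpolation=2); b=cv2.resize(p['color'][180:330,180:380,::-1],None,fx=2.4,fy=2.4,interpolation=2)
cv2.imwrite('pics/c1.png',np.hstack([a[:360,:400],b[:360,:400]]))
E
```

```text
plat ((504.28936767578125, 70.92313385009766), (352.5478210449219, 199.71783447265625), 76.70380401611328) 82.37291632753215 [[366.6000061035156, -77.69999694824219], [560.9000244140625, -123.5999984741211], [642.0, 219.5], [447.6000061035156, 265.3999938964844]]
bar 66 ((422.1227722167969, -322.7992248535156), (10.948479652404785, 35.838321685791016), 18.726486206054688) 65.54565403994508
base ((418.9270935058594, -311.807373046875), (41.69318771362305, 71.0956802368164), 17.218400955200195) 15.3021531115902
5 11 [ 417.8 -297.     7.8]
10 182 [ 419.1 -310.9   13.6]
15 232 [ 418.7 -305.    16.5]
20 22 [ 406.6 -273.7   23. ]
25 34 [ 412.  -282.3   28.2]
30 105 [ 414.3 -293.5   32.4]
35 46 [ 408.3 -272.4   38. ]
40 147 [ 405.7 -267.7   42.6]
45 17 [ 409.1 -286.7   46.2]
50 8 [ 422.7 -312.9   51.8]
55 5 [ 419.6 -307.9   57.8]
60 45 [ 422.4 -320.8   63.3]
65 67 [ 422.4 -321.9   66.6]
```

View pics/c1.png

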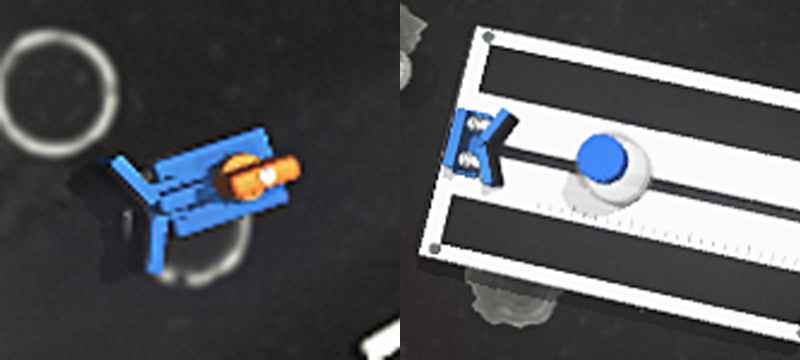

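{"api": "servo_tool", "payload": {"steps": [[0, [-25, -37.7, 0], [0, 0, 0]], [0, [-25, -37.7, 0], [0, 0, 0]], [0, [-25, -37.7, 0], [0, 0, 0]], [0, [-25, -37.7, 0], [0, 0, 0]], [0, [-25, -37.7, 0], [0, 0, 0]], [0, [-25, -37.7, 0], [0, 0, 0]], [0, [-25, -37.7, 0], [0, 0, 0]], [0, [-25, -37.7, 0], [0, 0, 0]], [0, [-25, -37.7, 0], [0, 0, 0]], [0, [-25, -37.7, 0], [0, 0, 0]]]}}

```text
time_s: 1.8
ee_pos: [298.2, 111.6, 236.3]
ee_rot: [179.9, 0.1, 162.5]
force: [0.7, 0.5, 0.1]
gripper_width: 91.3
gripper_force: 0.0
```

{"api": "servo_tool", "payload": {"steps": [[0, [-25, -37.7, 0], [0, 0, 0]], [0, [-25, -37.7, 0], [0, 0, 0]], [0, [-25, -37.7, 0], [0, 0, 0]], [0, [-25, -37.7, 0], [0, 0, 0]], [0, [-25, -37.7, 0], [0, 0, 0]], [0, [-25, -37.7, 0], [0, 0, 0]], [0, [-25, -37.7, 0], [0, 0, 0]], [0, [-25, -37.7, 0], [0, 0, 0]], [0, [-25, -37.7, 0], [0, 0, 0]], [0, [-25, -37.7, 0], [0, 0, 0]]]}}

```text
time_s: 2.8
ee_pos: [422.7, -323.6, 236.0]
ee_rot: [180.0, 0.0, 162.4]
force: [1.2, -0.1, 1.2]
gripper_width: 90.9
gripper_force: 0.0
```

{"api": "servo_tool", "payload": {"steps": [[0, [0, 0, 0], [0, 0, 0.136]], [0, [0, 0, 0], [0, 0, 0.136]], [0, [0, 0, 0], [0, 0, 0.136]], [0, [0, 0, 0], [0, 0, 0.136]], [0, [0, 0, 0], [0, 0, 0.136]], [0, [0, 0, 0], [0, 0, 0.136]], [0, [0, 0, 0], [0, 0, 0.134]], [0, [0, 0, 0], [0, 0, 0]], [0, [0, 0, 0], [0, 0, 0]], [0, [0, 0, 0], [0, 0, 0]]]}}

```text
time_s: 3.8
ee_pos: [422.6, -321.6, 235.9]
ee_rot: [180.0, -0.0, 108.1]
force: [-0.1, 0.3, -0.6]
gripper_width: 91.1
gripper_force: 0.0
```

```bash
python3 - <<'E'
from h import *
s=state();p=cams.grab_frame('wrist');save(p,'w1.png');c=cloud(p,s);col=p['color'].astype(int)
X,Y,Z=c[...,0],c[...,1],c[...,2]
m=(abs(X-415)<70)&(abs(Y+305)<80)&(Z>5)
org=m&(col[...,0]>150)&(col[...,2]<90)&(Z>60)
r=cv2.minAreaRect(c[org][:,:2].astype(np.float32));print('bar',org.sum(),r,np.median(Z[org]))
base=m&(Z>8)&(Z<26)&(col[...,2]>100)&(col[...,2]>col[...,0]+40)
print('base',base.sum(),cv2.minAreaRect(c[base][:,:2].astype(np.float32)))
print(s['ee_pos'],s['ee_rot'],np.array(p['tool_from_camera']).round(1).tolist())
E
```

```text
bar 338 ((419.9139099121094, -313.4268493652344), (98.53722381591797, 52.64140319824219), 19.52791976928711) 65.83569987301846
base 1655 ((417.48748779296875, -308.8000793457031), (41.3677978515625, 76.4280014038086), 17.30074691772461)
[ 422.59060327 -321.6489317   235.93800713] [ 1.79995745e+02 -7.23096202e-04  1.08098145e+02] [[-0.0, 1.0, 0.3, 71.3], [1.0, 0.0, 0.0, -0.5], [0.0, 0.3, -1.0, -148.7], [0.0, 0.0, 0.0, 1.0]]
```

View pics/w1.png

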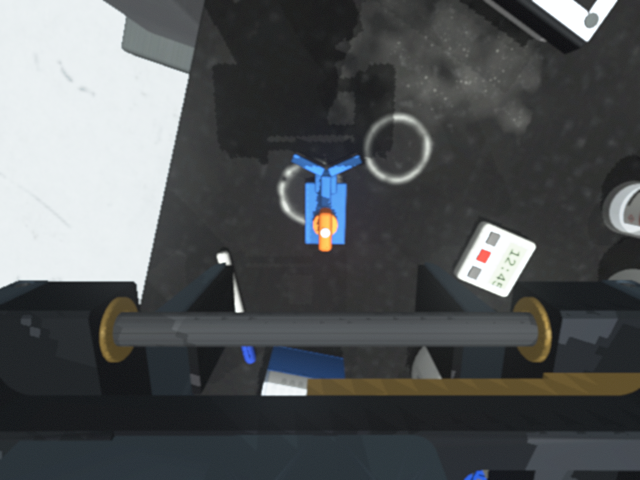

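Wrist view: one loose clamp at (325,215), V towards the top of the picture, knob bar at (325,230), centred between the open fingers. It is the right one, clear of the timer at (495,255). I'll descend part way and refine.

{"api": "servo_tool", "payload": {"steps": [[0, [0, 0, 20], [0, 0, 0]], [0, [0, 0, 20], [0, 0, 0]], [0, [0, 0, 20], [0, 0, 0]], [0, [0, 0, 20], [0, 0, 0]], [0, [0, 0, 15], [0, 0, 0]], [0, [0, 0, 0], [0, 0, 0]], [0, [0, 0, 0], [0, 0, 0]], [0, [0, 0, 0], [0, 0, 0]], [0, [0, 0, 0], [0, 0, 0]], [0, [0, 0, 0], [0, 0, 0]]]}}

```text
time_s: 4.85
ee_pos: [422.9, -321.8, 141.6]
ee_rot: [180.0, 0.1, 108.0]
force: [-0.5, -0.1, 0.0]
gripper_width: 91.3
gripper_force: 0.0
```

```bash
python3 - <<'E'
from h import *
s=state();p=cams.grab_frame('wrist');c=cloud(p,s);col=p['color'].astype(int)
X,Y,Z=c[...,0],c[...,1],c[...,2]
d=np.array([-np.sin(np.radians(17.8)),np.cos(np.radians(17.8))]);n=np.array([d[1],-d[0]])
l=(c[...,:2]-np.array([422.1,-321.5]))
ly=l@d;lx=l@n
m=(abs(lx)<50)&(abs(ly)<100)
org=m&(col[...,0]>150)&(col[...,2]<100)&(Z>61)&(Z<72)&(abs(lx)<15)&(abs(ly)<28)
print('bar',org.sum(),cv2.minAreaRect(c[org][:,:2].astype(np.float32)),np.median(Z[org]),np.percentile(lx[org],[2,50,98]),np.percentile(ly[org],[2,50,98]))
base=m&(Z>8)&(Z<22)&(col[...,2]>col[...,0]+40)&(abs(lx)<30)&(ly>-40)&(ly<42)
print('base',base.sum(),cv2.minAreaRect(c[base][:,:2].astype(np.float32)),np.percentile(lx[base],[1,99]),np.percentile(ly[base],[1,99]))
save(p,'w2.png');print(s['ee_pos'])
E
```

```text
bar 658 ((421.5096435546875, -321.979248046875), (11.825827598571777, 34.937904357910156), 18.173309326171875) 65.40292648452576 [-5.98509214 -1.3289074   5.11281481] [-16.90342622   3.55110549  16.6325076 ]
base 2662 ((419.02447509765625, -313.4245300292969), (41.643089294433594, 66.17858123779297), 16.96440315246582) [-21.30055362  19.91559322] [-23.27643248  40.71593454]
[ 422.89127074 -321.84727705  141.61114131]
```

{"api": "servo_tool", "payload": {"steps": [[0, [0, -1.2, 15], [0, 0, 0]], [0, [0, 0, 20], [0, 0, 0]], [0, [0, 0, 20], [0, 0, 0]], [0, [0, 0, 14], [0, 0, 0]], [0, [0, 0, 8], [0, 0, 0]], [0, [0, 0, 0], [0, 0, 0]], [0, [0, 0, 0], [0, 0, 0]], [180, [0, 0, 0], [0, 0, 0]], [255, [0, 0, 0], [0, 0, 0]], [255, [0, 0, 0], [0, 0, 0]]], "squeeze": 40}}

```text
time_s: 5.9
ee_pos: [421.7, -322.2, 64.4]
ee_rot: [180.0, 0.0, 108.0]
force: [0.0, 0.1, 0.0]
gripper_width: 70.3
gripper_force: 0.0
```

{"api": "servo_tool", "payload": {"steps": [[255, [0, 0, 0], [0, 0, 0]], [255, [0, 0, 0], [0, 0, 0]], [255, [0, 0, 0], [0, 0, 0]], [255, [0, 0, 0], [0, 0, 0]], [255, [0, 0, 0], [0, 0, 0]], [255, [0, 0, 0], [0, 0, 0]], [255, [0, 0, 0], [0, 0, 0]], [255, [0, 0, 0], [0, 0, 0]], [255, [0, 0, 0], [0, 0, 0]], [255, [0, 0, 0], [0, 0, 0]]]}}

```text
time_s: 6.9
ee_pos: [421.5, -322.0, 63.9]
ee_rot: [180.0, 0.0, 108.0]
force: [-0.4, -0.1, -0.2]
gripper_width: 11.3
gripper_force: 40.0
```

{"api": "servo_tool", "payload": {"steps": [[255, [0, 0, -20], [0, 0, 0]], [255, [0, 0, -35], [0, 0, 0]], [255, [0, 0, -35], [0, 0, 0]], [255, [0, 0, -30], [0, 0, 0]], [255, [0, 0, -10], [0, 0, 0]], [255, [20, 11, 0], [0, 0, 0]], [255, [36, 20, 0], [0, 0, 0]], [255, [36, 20, 0], [0, 0, 0]], [255, [36, 20, 0], [0, 0, 0]], [255, [36, 20, 0], [0, 0, 0]]]}}

```text
time_s: 7.9
ee_pos: [456.4, -136.2, 192.3]
ee_rot: [-179.9, -0.1, 108.0]
force: [1.0, -0.3, -3.6]
gripper_width: 11.7
gripper_force: 39.9
```

{"api": "servo_tool", "payload": {"steps": [[255, [36, 20, 0], [0, 0, 0]], [255, [30, 18, 0], [0, 0, 0]], [255, [15, 9, 0], [0, 0, 0]], [255, [0, 0, 0], [0, 0, 0.08]], [255, [0, 0, 0], [0, 0, 0.13]], [255, [0, 0, 0], [0, 0, 0.13]], [255, [0, 0, 0], [0, 0, 0.13]], [255, [0, 0, 0], [0, 0, 0.076]], [255, [0, 0, 0], [0, 0, 0]], [255, [0, 0, 0], [0, 0, 0]]]}}

```text
time_s: 8.9
ee_pos: [476.3, -46.3, 192.9]
ee_rot: [-179.9, 0.0, 76.8]
force: [-0.8, -1.0, -3.4]
gripper_width: 11.9
gripper_force: 40.0
```

```bash
python3 - <<'E'
from h import *
s=state();p=cams.grab_frame('wrist');save(p,'w3.png');c=cloud(p,s);col=p['color'].astype(int)
print(s['ee_pos'],s['ee_rot'],s['force'],s['gripper_width'])
X,Y,Z=c[...,0],c[...,1],c[...,2]
m=(Z>78)&(Z<86);print('plat z',m.sum(),np.median(Z[m]))
t=cams.grab_frame('top');save(t,'t2.png')
E
```

```text
[476.33170874 -46.30144394 192.85291639] [-1.79868109e+02  1.46794421e-02  7.68042568e+01] [-0.78255398 -0.98594737 -3.44305379] 11.894681072080346
plat z 62954 82.30309289944586
```

View pics/w3.png

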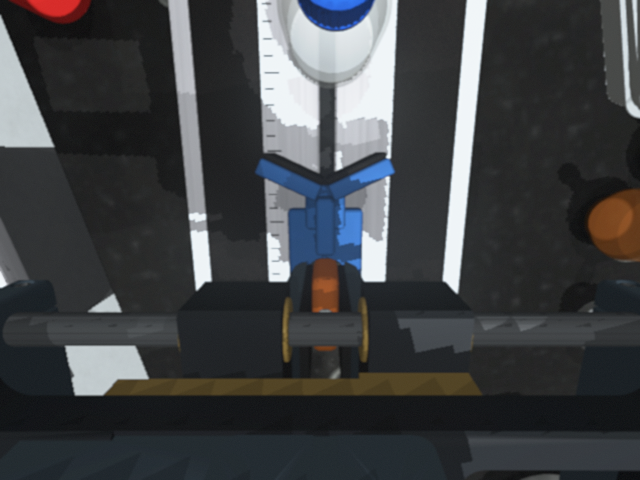

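```bash
cat > slot.py <<'E'
from h import *
s=state();p=cams.grab_frame('wrist');col=p['color'].astype(int)
Rt=R.from_euler('xyz',s['ee_rot'],degrees=True).as_matrix();e=np.array(s['ee_pos'])
g=col.sum(2)/3
pts=[]
for v in range(84,158,2):
    row=g[v,305:352]; mid=slice(10,37)
    k=np.argmin(row[mid])+10
    thr=(row.max()+row[k])/2*0.9
    a=k
    while a>0 and row[a]<thr:a-=1
    b=k
    while b<46 and row[b]<thr:b+=1
    if 0<a and b<46: pts.append([305+(a+b)/2,v,b-a])
pts=np.array(pts);w=(onplane(p,pts[:,:2],82.,s)-e)@Rt
f=np.polyfit(w[:,0],w[:,1],1);r=w[:,1]-np.polyval(f,w[:,0]);k=abs(r)<1.5;f=np.polyfit(w[k,0],w[k,1],1)
print('slot n',k.sum(),'width px',np.median(pts[:,2]),'yaw err(rad, tool)',f[0],'y_tool at x=0,30',f[1],np.polyval(f,30),'std',r[k].std())
c=(cloud(p,s)-e)@Rt
blue=(col[...,2]>col[...,0]+40)&(col[...,2]>90)
T=np.array(p['tool_from_camera'])
for lo,hi,n in((20,58,'V/all'),):
    pass
zc=c[...,2]
for zl in (range(10,60,5)):
    m=blue&(zc>zl)&(zc<zl+5)&(abs(c[...,1])<45)&(c[...,0]<100)
    if m.sum()>40: print(zl,m.sum(),'x',np.percentile(c[m][:,0],[2,98]).round(1),'y',np.percentile(c[m][:,1],[1,50,99]).round(1))
# V wings centre
m=blue&(abs(c[...,1])<45)&(c[...,0]>55)&(c[...,0]<95)&(zc<60)
print('wings y',np.percentile(c[m][:,1],[.5,99.5]),np.percentile(c[m][:,0],[1,50,99]))
m=blue&(abs(c[...,1])<26)&(c[...,0]<40)&(c[...,0]>14)&(zc<60)&(zc>25)
# per-row base edges
E=[]
for v in range(225,262,3):
    i=np.where(m[v])[0]
    if len(i)>30: E.append((c[v,i[1],1]+c[v,i[-2],1])/2)
print('base mid y',np.median(E),np.std(E)); print(e,s['ee_rot'])
E
python3 slot.py
```

```text
slot n 37 width px 17.0 yaw err(rad, tool) 0.015659361677632322 y_tool at x=0,30 -1.5389370962331346 -1.069156245904165 std 0.20856790977129436
15 82 x [17.2 64.8] y [-31.8   5.4  28.1]
20 2120 x [49.6 65.9] y [-31.3   1.9  29.1]
30 1097 x [18.5 46.5] y [-6.  -0.9  3.8]
45 2988 x [ 8.  48.4] y [-20.7   2.   19.1]
50 211 x [ 7.4 39.2] y [-21.    9.4  19.9]
wings y [-32.0066979   29.97638796] [55.05049008 59.67945426 66.4031474 ]
base mid y -0.8673170436789013 0.1321224076557498
[476.6605752  -46.3532503  193.31694266] [-1.79927269e+02  4.90354419e-03  7.67693699e+01]
```

{"api": "servo_tool", "payload": {"steps": [[255, [0, -0.5, 12], [0, 0, 0.008]], [255, [0, 0, 16], [0, 0, 0]], [255, [0, 0, 12], [0, 0, 0]], [255, [0, 0, 4], [0, 0, 0]], [255, [0, 0, 1], [0, 0, 0]], [255, [0, 0, 1], [0, 0, 0]], [255, [0, 0, 1], [0, 0, 0]], [255, [0, 0, 1], [0, 0, 0]], [255, [0, 0, 0], [0, 0, 0]], [255, [0, 0, 0], [0, 0, 0]]]}}

```text
time_s: 10.05
ee_pos: [476.6, -46.3, 146.1]
ee_rot: [180.0, -0.0, 76.3]
force: [-0.3, -0.6, -3.6]
gripper_width: 11.9
gripper_force: 40.0
```

{"api": "servo_tool", "payload": {"steps": [[255, [0, 0, 0.5], [0, 0, 0]], [255, [0, 0, 0.5], [0, 0, 0]], [255, [0, 0, 0.5], [0, 0, 0]], [255, [0, 0, 0.5], [0, 0, 0]], [255, [0, 0, 0.5], [0, 0, 0]], [255, [0, 0, 0.5], [0, 0, 0]], [255, [0, 0, 0], [0, 0, 0]], [255, [0, 0, 0], [0, 0, 0]], [255, [0, 0, 0], [0, 0, 0]], [255, [0, 0, 0], [0, 0, 0]]]}}

```text
time_s: 11.05
ee_pos: [476.6, -46.2, 143.0]
ee_rot: [180.0, -0.0, 76.2]
force: [0.1, -0.2, -2.2]
gripper_width: 11.7
gripper_force: 40.0
```

{"api": "servo_tool", "payload": {"steps": [[255, [0, 0, 0.5], [0, 0, 0]], [255, [0, 0, 0.5], [0, 0, 0]], [255, [0, 0, 0.5], [0, 0, 0]], [255, [0, 0, 0.5], [0, 0, 0]], [255, [0, 0, 0.5], [0, 0, 0]], [255, [0, 0, 0], [0, 0, 0]], [255, [0, 0, 0], [0, 0, 0]], [255, [0, 0, 0], [0, 0, 0]], [255, [0, 0, 0], [0, 0, 0]], [255, [0, 0, 0], [0, 0, 0]]]}}

```text
time_s: 12.05
ee_pos: [476.6, -46.3, 140.8]
ee_rot: [180.0, -0.0, 76.2]
force: [-1.8, -0.3, 6.2]
gripper_width: 11.6
gripper_force: 40.0
```

```bash
python3 - <<'E'
from h import *
s=state();print(s['ee_pos'],s['force'],s['torque'])
E
```

```text
[476.61538065 -46.26183062 140.81417408] [-1.76702018 -0.31509685  6.22929603] [-0.08598083  0.5780325  -0.01427113]
```

{"api": "servo_tool", "payload": {"steps": [[255, [1, 0, -0.3], [0, 0, 0]], [255, [3, 0, 0], [0, 0, 0]], [255, [4, 0, 0], [0, 0, 0]], [255, [4, 0, 0], [0, 0, 0]], [255, [4, 0, 0], [0, 0, 0]], [255, [3, 0, 0], [0, 0, 0]], [255, [1, 0, 0], [0, 0, 0]], [255, [0, 0, 0], [0, 0, 0]], [255, [0, 0, 0], [0, 0, 0]], [255, [0, 0, 0], [0, 0, 0]]]}}

```text
time_s: 13.05
ee_pos: [481.6, -26.6, 140.8]
ee_rot: [180.0, -0.0, 76.2]
force: [-0.9, -2.5, 4.0]
gripper_width: 11.7
gripper_force: 40.0
```

```bash
python3 - <<'E'
from h import *
s=state();print(s['ee_pos'],s['ee_rot'],s['force'],s['torque'],s['gripper_width'])
t=cams.grab_frame('wrist');save(t,'w4.png')
c=cloud(t,s);o=outline_of(t,'bottle')
for q in o[:2]:
    k=c[q['pixels']];k=k[np.isfinite(k[:,0])];
    d=np.array([.230,.973]);n=np.array([.973,-.230]);l=k[:,:2]-[504.3,70.9]
    print(q['confidence'],q['at'],np.percentile(l@d,[1,50,99]),np.percentile(l@n,[1,50,99]),np.percentile(k[:,2],[1,99]))
E
```

```text
[481.5557103  -26.58625599 140.83920248] [ 1.79970254e+02 -4.71548763e-02  7.62315168e+01] [-0.94374604 -2.465318    3.95772637] [-0.66607174  0.13550987  0.07537764] 11.725443413419923
0.87 [19.2, 16.0] [52.66501957 59.96423109 71.7400425 ] [-223.21561882 -202.59567224 -194.40243602] [ 1.41329462 31.50650065]
0.59 [333.1, 44.0] [-9.4639326   2.89252563 19.21431667] [-23.17036222   1.97029995  28.70232796] [ 89.52234691 187.55236189]
```

View pics/w4.png

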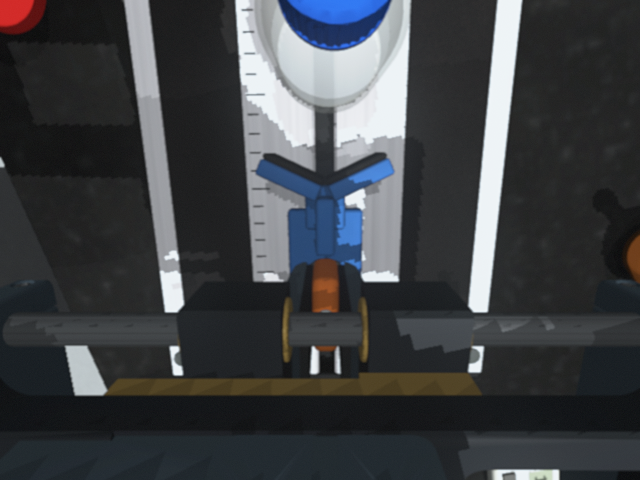

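Seated at TCP height 140.8 mm, with the slot in line under the clamp at column 325 and the bottle ahead at (333,50). Sliding friction is about 2.6 N and side force is small. Next I'll slide towards the bottle and estimate the jaw position.

{"api": "servo_tool", "payload": {"steps": [[255, [2, 0, 0], [0, 0, 0]], [255, [4, 0, 0], [0, 0, 0]], [255, [5, 0, 0], [0, 0, 0]], [255, [5, 0, 0], [0, 0, 0]], [255, [4, 0, 0], [0, 0, 0]], [255, [2, 0, 0], [0, 0, 0]], [255, [2, 0, 0], [0, 0, 0]], [255, [2, 0, 0], [0, 0, 0]], [255, [2, 0, 0], [0, 0, 0]], [255, [2, 0, 0], [0, 0, 0]]]}}

```text
time_s: 14.15
ee_pos: [488.0, 1.7, 140.8]
ee_rot: [-180.0, 0.1, 76.3]
force: [-0.6, -6.4, 5.1]
gripper_width: 11.6
gripper_force: 40.0
```

```bash
cat > st.py <<'E'
from h import *
s=state();d=np.array([.230,.973]);n=np.array([.973,-.230])
F=np.array(s['force']);e=np.array(s['ee_pos']);l=e[:2]-[504.3,70.9]
print('t',s['time_s'],'y',l@d,'x',l@n,'z',e[2],'F along',F[:2]@d,'lat',F[:2]@n,'z',F[2],'T',np.round(s['torque'],2),s['ee_rot'])
E
python3 st.py; python3 - <<'E'
from h import *
p=cams.grab_frame('top');c=cloud(p);col=p['color'].astype(int)
d=np.array([.230,.973]);n=np.array([.973,-.230]);l=c[...,:2]-[504.3,70.9];y=l@d;x=l@n;Z=c[...,2]
m=(Z>112)&(Z<128)&(y>60)&(y<178)&(abs(x)<45)&(col[...,2]>col[...,0]+30)
for a in range(-32,33,4):
    k=m&(abs(x-a)<2.5)
    if k.sum(): print(a,k.sum(),np.percentile(y[k],[5,95]).round(1))
cap=(Z>180)&(Z<192)&(abs(x)<40)&(abs(y-20)<60)&(col[...,2]>col[...,0]+40)
print('cap',cv2.minEnclosingCircle(np.stack([x[cap],y[cap]],1).astype(np.float32)))
E
```

```text
t 14.15 y -71.07553049807287 x 0.08975300029310596 z 140.8229574811974 F along -6.3325553015281315 lat 0.8709268479456086 z 5.101863243017038 T [-1.32  0.43 -0.04] [-1.79970021e+02  9.64922901e-02  7.62745545e+01]
-32 3 [115.2 117.7]
-28 12 [112.4 120.5]
-24 20 [114.7 154.7]
-20 25 [116.6 155. ]
-16 26 [118.8 156.1]
-12 25 [120.1 155.6]
-8 24 [121.6 154.6]
-4 21 [124.5 156. ]
0 14 [146.9 155.5]
4 22 [124.  155.6]
8 24 [121.5 154.7]
12 23 [120.2 155. ]
16 27 [119.  156.5]
20 25 [117.1 154.8]
24 17 [114.4 152.9]
28 9 [112.6 119.1]
32 1 [117.1 117.1]
cap ((0.0, 0.0), 0.0)
```

{"api": "servo_tool", "payload": {"steps": [[255, [3, 0, 0], [0, 0, 0]], [255, [3, 0, 0], [0, 0, 0]], [255, [3.5, 0, 0], [0, 0, 0]], [255, [3.5, 0, 0], [0, 0, 0]], [255, [3.5, 0, 0], [0, 0, 0]], [255, [3.5, 0, 0], [0, 0, 0]], [255, [3.5, 0, 0], [0, 0, 0]], [255, [3.5, 0, 0], [0, 0, 0]], [255, [3, 0, 0], [0, 0, 0]], [255, [2, 0, 0], [0, 0, 0]]]}}

```text
time_s: 15.2
ee_pos: [495.2, 32.0, 140.8]
ee_rot: [-179.9, 0.2, 76.3]
force: [-1.8, -8.7, 6.2]
gripper_width: 11.5
gripper_force: 40.0
```

```bash
python3 st.py
```

```text
t 15.2 y -39.95791147242448 x 0.134556582316387 z 140.80429347325614 F along -8.837565584053838 lat 0.2875477145773375 z 6.194880380678582 T [-1.95  0.57  0.02] [-179.93865518    0.21779052   76.31755505]
```

{"api": "servo_tool", "payload": {"steps": [[255, [2.5, 0, -0.2], [0, 0, 0]], [255, [3, 0, 0], [0, 0, 0]], [255, [3.5, 0, 0], [0, 0, 0]], [255, [3.5, 0, 0], [0, 0, 0]], [255, [3.5, 0, 0], [0, 0, 0]], [255, [3.5, 0, 0], [0, 0, 0]], [255, [3.5, 0, 0], [0, 0, 0]], [255, [3.5, 0, 0], [0, 0, 0]], [255, [3, 0, 0], [0, 0, 0]], [255, [1.5, 0, 0], [0, 0, 0]]]}}

```text
time_s: 16.2
ee_pos: [502.3, 62.1, 140.8]
ee_rot: [-179.9, 0.2, 76.3]
force: [-2.0, -8.6, 6.7]
gripper_width: 11.5
gripper_force: 40.0
```

```bash
python3 st.py
```

```text
t 16.2 y -8.969455110071165 x 0.08911728769950766 z 140.81206045784467 F along -8.798256559771698 lat 0.0369651770984647 z 6.677017772878207 T [-1.83  0.53  0.01] [-179.89932498    0.22070827   76.31167985]
```

{"api": "servo_tool", "payload": {"steps": [[255, [1.5, 0, 0], [0, 0, 0]], [255, [1.5, 0, 0], [0, 0, 0]], [255, [1.5, 0, 0], [0, 0, 0]], [255, [1, 0, 0], [0, 0, 0]], [255, [1, 0, 0], [0, 0, 0]], [255, [0.5, 0, 0], [0, 0, 0]], [255, [0.5, 0, 0], [0, 0, 0]], [255, [0.5, 0, 0], [0, 0, 0]], [255, [0, 0, 0], [0, 0, 0]], [255, [0, 0, 0], [0, 0, 0]]]}}

```text
time_s: 17.2
ee_pos: [504.2, 69.7, 140.8]
ee_rot: [-179.9, 0.2, 76.3]
force: [-2.8, -8.8, 5.6]
gripper_width: 11.7
gripper_force: 40.0
```

```bash
python3 st.py
```

```text
t 17.2 y -1.1550425647439873 x 0.15827115747779463 z 140.8288998800421 F along -9.171571094413217 lat -0.7377214492728403 z 5.6342466792347965 T [-1.82  0.51  0.03] [-179.8965354     0.21798409   76.29790604]
```

Baseline push is about 9 N, and now I'll creep.

{"api": "servo_tool", "payload": {"steps": [[255, [0.4, 0, 0], [0, 0, 0]], [255, [0.4, 0, 0], [0, 0, 0]], [255, [0.4, 0, 0], [0, 0, 0]], [255, [0.3, 0, 0], [0, 0, 0]], [255, [0.3, 0, 0], [0, 0, 0]], [255, [0.3, 0, 0], [0, 0, 0]], [255, [0.2, 0, 0], [0, 0, 0]], [255, [0.2, 0, 0], [0, 0, 0]], [255, [0, 0, 0], [0, 0, 0]], [255, [0, 0, 0], [0, 0, 0]]]}}

```text
time_s: 18.2
ee_pos: [504.7, 72.1, 140.8]
ee_rot: [-179.9, 0.2, 76.3]
force: [-1.5, -9.1, 6.6]
gripper_width: 11.6
gripper_force: 40.0
```

```bash
python3 st.py
```

```text
t 18.2 y 1.2666494976425215 x 0.13051071446494084 z 140.83902347197912 F along -9.247810350672596 lat 0.6373331156568989 z 6.5845892956244 T [-1.88  0.54  0.02] [-179.89358432    0.22850666   76.30082294]
```

{"api": "servo_tool", "payload": {"steps": [[255, [0.4, 0, 0], [0, 0, 0]], [255, [0.4, 0, 0], [0, 0, 0]], [255, [0.3, 0, 0], [0, 0, 0]], [255, [0.3, 0, 0], [0, 0, 0]], [255, [0.2, 0, 0], [0, 0, 0]], [255, [0.2, 0, 0], [0, 0, 0]], [255, [0.2, 0, 0], [0, 0, 0]], [255, [0, 0, 0], [0, 0, 0]], [255, [0, 0, 0], [0, 0, 0]], [255, [0, 0, 0], [0, 0, 0]]]}}

```text
time_s: 19.2
ee_pos: [505.2, 74.0, 140.8]
ee_rot: [-179.9, 0.2, 76.3]
force: [-2.9, -7.8, 6.9]
gripper_width: 11.6
gripper_force: 40.0
```

```bash
python3 st.py
```

```text
t 19.2 y 3.2452331889853903 x 0.1770272456217279 z 140.82934575773723 F along -8.220805756002834 lat -0.9850576811718532 z 6.948478649513887 T [-1.88  0.57 -0.03] [-179.89356297    0.22938322   76.29835135]
```

{"api": "servo_tool", "payload": {"steps": [[255, [0.4, 0, 0], [0, 0, 0]], [255, [0.4, 0, 0], [0, 0, 0]], [255, [0.3, 0, 0], [0, 0, 0]], [255, [0.2, 0, 0], [0, 0, 0]], [255, [0.2, 0, 0], [0, 0, 0]], [255, [0.2, 0, 0], [0, 0, 0]], [255, [0, 0, 0], [0, 0, 0]], [255, [0, 0, 0], [0, 0, 0]], [255, [0, 0, 0], [0, 0, 0]], [255, [0, 0, 0], [0, 0, 0]]]}}

```text
time_s: 20.2
ee_pos: [505.4, 75.1, 140.8]
ee_rot: [-179.9, 0.3, 76.3]
force: [-1.7, -9.2, 7.4]
gripper_width: 11.9
gripper_force: 40.0
```

```bash
python3 st.py
```

```text
t 20.2 y 4.372538133172147 x 0.1475217771720384 z 140.80108869216232 F along -9.351442914980957 lat 0.4472719677310595 z 7.426303945080721 T [-2.21  0.59 -0.04] [-179.88554575    0.29766724   76.31501327]
```

{"api": "servo_tool", "payload": {"steps": [[255, [0.2, 0, 0], [0, 0, 0]], [255, [0.2, 0, 0], [0, 0, 0]], [255, [0.2, 0, 0], [0, 0, 0]], [255, [0.2, 0, 0], [0, 0, 0]], [255, [0.2, 0, 0], [0, 0, 0]], [255, [0, 0, 0], [0, 0, 0]], [255, [0, 0, 0], [0, 0, 0]], [255, [0, 0, 0], [0, 0, 0]], [255, [0, 0, 0], [0, 0, 0]], [255, [0, 0, 0], [0, 0, 0]]]}}

```text
time_s: 21.2
ee_pos: [505.5, 75.5, 140.8]
ee_rot: [-179.9, 0.4, 76.3]
force: [-3.5, -11.9, 6.9]
gripper_width: 12.0
gripper_force: 40.0
```

```bash
python3 st.py
```

```text
t 21.2 y 4.80581737281801 x 0.12452753138365025 z 140.81909857338476 F along -12.42731005532858 lat -0.6773802477595092 z 6.881103933148265 T [-2.55  0.6  -0.02] [-179.88206968    0.37043537   76.33861483]
```

{"api": "servo_tool", "payload": {"steps": [[255, [0.2, 0, 0], [0, 0, 0]], [255, [0.2, 0, 0], [0, 0, 0]], [255, [0.2, 0, 0], [0, 0, 0]], [255, [0.2, 0, 0], [0, 0, 0]], [255, [0.2, 0, 0], [0, 0, 0]], [255, [0, 0, 0], [0, 0, 0]], [255, [0, 0, 0], [0, 0, 0]], [255, [0, 0, 0], [0, 0, 0]], [255, [0, 0, 0], [0, 0, 0]], [255, [0, 0, 0], [0, 0, 0]]]}}

```text
time_s: 22.2
ee_pos: [505.6, 75.9, 140.8]
ee_rot: [-179.9, 0.4, 76.4]
force: [-3.6, -13.3, 6.8]
gripper_width: 11.7
gripper_force: 40.0
```

```bash
python3 st.py
```

```text
t 22.2 y 5.198990706228584 x 0.12411286815983802 z 140.77794358337144 F along -13.761674401112673 lat -0.47180514227946446 z 6.801985981357367 T [-2.91  0.67  0.02] [-179.87633       0.439999     76.35033967]
```

{"api": "servo_tool", "payload": {"steps": [[255, [0.2, 0, 0], [0, 0, 0]], [255, [0.2, 0, 0], [0, 0, 0]], [255, [0.2, 0, 0], [0, 0, 0]], [255, [0.2, 0, 0], [0, 0, 0]], [255, [0, 0, 0], [0, 0, 0]], [255, [0, 0, 0], [0, 0, 0]], [255, [0, 0, 0], [0, 0, 0]], [255, [0, 0, 0], [0, 0, 0]], [255, [0, 0, 0], [0, 0, 0]], [255, [0, 0, 0], [0, 0, 0]]], "squeeze": 58}}

```text
time_s: 23.2
ee_pos: [505.7, 76.3, 140.7]
ee_rot: [-179.9, 0.5, 76.4]
force: [-3.4, -15.8, 7.7]
gripper_width: 11.6
gripper_force: 58.0
```

```bash
python3 st.py
```

```text
t 23.2 y 5.535068857267661 x 0.11215789362891981 z 140.72058208287396 F along -16.204283458299578 lat 0.3308876081356904 z 7.7171993553438725 T [-3.2   0.72 -0.08] [-179.86914361    0.49753097   76.36561053]
```

{"api": "servo_tool", "payload": {"steps": [[255, [0, 0, 0.8], [0, 0, 0]], [255, [0, 0, 1], [0, 0, 0]], [255, [0, 0, 1], [0, 0, 0]], [255, [0, 0, 1], [0, 0, 0]], [255, [0, 0, 1], [0, 0, 0]], [255, [0, 0, 1], [0, 0, 0]], [255, [0, 0, 0.7], [0, 0, 0]], [255, [0, 0, 0], [0, 0, 0]], [255, [0, 0, 0], [0, 0, 0]], [255, [0, 0, 0], [0, 0, 0]]]}}

```text
time_s: 24.2
ee_pos: [505.7, 76.3, 135.4]
ee_rot: [-179.9, 0.5, 76.4]
force: [-5.2, -15.2, 15.6]
gripper_width: 11.9
gripper_force: 58.0
```

```bash
python3 st.py
```

```text
t 24.2 y 5.56017145146747 x 0.12571449465747642 z 135.42048254187347 F along -16.009993465997777 lat -1.5394266943352957 z 15.582375182730045 T [-3.35  1.18 -0.02] [-179.90073524    0.48264778   76.372351  ]
```

{"api": "servo_tool", "payload": {"steps": [[255, [0, 0, 0.7], [0, 0, 0]], [255, [0, 0, 0.7], [0, 0, 0]], [255, [0, 0, 0.7], [0, 0, 0]], [255, [0, 0, 0.2], [0, 0, 0]], [255, [0, 0, 0], [0, 0, 0]], [255, [0, 0, 0], [0, 0, 0]], [255, [0, 0, 0], [0, 0, 0]], [255, [0, 0, 0], [0, 0, 0]], [255, [0, 0, 0], [0, 0, 0]], [255, [0, 0, 0], [0, 0, 0]]]}}

```text
time_s: 25.2
ee_pos: [505.7, 76.3, 133.6]
ee_rot: [-179.9, 0.5, 76.4]
force: [-6.0, -16.0, 17.9]
gripper_width: 11.8
gripper_force: 58.0
```

```bash
python3 st.py
```

```text
t 25.2 y 5.548480497812805 x 0.1660092530194408 z 133.5551231349157 F along -16.900969133671328 lat -2.1508789596610267 z 17.88987742114135 T [-3.38  1.34 -0.04] [-179.91501796    0.4774113    76.37104889]
```

{"api": "servo_tool", "payload": {"steps": [[255, [0, 0, 0], [0, 0, 0.08]], [255, [0, 0, 0], [0, 0, 0.12]], [255, [0, 0, 0], [0, 0, 0.13]], [255, [0, 0, 0], [0, 0, 0.13]], [255, [0, 0, 0], [0, 0, 0.13]], [255, [0, 0, 0], [0, 0, 0.13]], [255, [0, 0, 0], [0, 0, 0.13]], [255, [0, 0, 0], [0, 0, 0.12]], [255, [0, 0, 0], [0, 0, 0.1]], [255, [0, 0, 0], [0, 0, 0.08]]]}}

```text
time_s: 26.2
ee_pos: [506.3, 75.8, 133.7]
ee_rot: [179.5, 0.2, 10.3]
force: [-4.7, -17.7, 18.0]
gripper_width: 11.4
gripper_force: 58.0
```

```bash
python3 st.py
```

```text
t 26.2 y 5.257110747258013 x 0.7975158927324697 z 133.69613066760712 F along -18.32443123568338 lat -0.45247805507806493 z 17.95502426682861 T [-3.62  1.16  0.06] [179.52517867   0.2052072   10.33221529]
```

{"api": "servo_tool", "payload": {"steps": [[255, [0, 0, 0], [0, 0, 0.08]], [255, [0, 0, 0], [0, 0, 0.1]], [255, [0, 0, 0], [0, 0, 0.1]], [255, [0, 0, 0], [0, 0, 0.08]], [255, [0, 0, 0], [0, 0, 0.06]], [255, [0, 0, 0], [0, 0, 0.02]], [255, [0, 0, 0], [0, 0, 0]], [255, [0, 0, 0], [0, 0, 0]], [255, [0, 0, 0], [0, 0, 0]], [255, [0, 0, 0], [0, 0, 0]]]}}

```text
time_s: 27.2
ee_pos: [506.3, 75.6, 133.7]
ee_rot: [179.5, -0.0, -14.6]
force: [-4.5, -16.9, 17.1]
gripper_width: 11.6
gripper_force: 58.0
```

```bash
python3 st.py
```

```text
t 27.2 y 5.0758540582729905 x 0.850173996959932 z 133.70610894693488 F along -17.457019568432724 lat -0.4886697189473046 z 17.121095888663284 T [-3.65  1.2   0.42] [ 1.79450160e+02 -2.47145124e-02 -1.46037541e+01]
```

{"api": "servo_tool", "payload": {"steps": [[255, [0, 0, -0.6], [0, 0, 0]], [255, [0, 0, -0.6], [0, 0, 0]], [255, [0, 0, -0.6], [0, 0, 0]], [255, [0, 0, -0.6], [0, 0, 0]], [255, [0, 0, -0.6], [0, 0, 0]], [255, [0, 0, -0.5], [0, 0, 0]], [255, [0, 0, -0.5], [0, 0, 0]], [255, [0, 0, 0], [0, 0, 0]], [255, [0, 0, 0], [0, 0, 0]], [255, [0, 0, 0], [0, 0, 0]]]}}

```text
time_s: 28.2
ee_pos: [506.2, 75.6, 135.4]
ee_rot: [179.4, 0.0, -14.6]
force: [-1.4, -17.7, 3.3]
gripper_width: 11.9
gripper_force: 58.0
```

```bash
python3 st.py
```

```text
t 28.2 y 5.029963651688119 x 0.7967812224597877 z 135.43921793852303 F along -17.55555030582367 lat 2.75448475847465 z 3.2651641602381813 T [-3.52  0.2   0.41] [ 1.79424978e+02  3.53073180e-02 -1.46101048e+01]
```

{"api": "servo_tool", "payload": {"steps": [[255, [0, 0.3, -0.2], [0, 0, -0.01]], [255, [0, 0.3, -0.2], [0, 0, -0.01]], [255, [0, 0.3, 0], [0, 0, 0]], [255, [0, 0.3, 0], [0, 0, 0]], [255, [0, 0.3, 0], [0, 0, 0]], [255, [0, 0.3, 0], [0, 0, 0]], [255, [0, 0.2, 0], [0, 0, 0]], [255, [0, 0, 0], [0, 0, 0]], [255, [0, 0, 0], [0, 0, 0]], [255, [0, 0, 0], [0, 0, 0]]]}}

```text
time_s: 29.2
ee_pos: [506.1, 75.3, 135.5]
ee_rot: [179.6, 0.1, -13.6]
force: [0.1, -12.4, -1.0]
gripper_width: 12.0
gripper_force: 58.0
```

```bash
python3 st.py
```

```text
t 29.2 y 4.707501865257743 x 0.7710671785737462 z 135.4530542380557 F along -12.034925135700517 lat 2.983095692767609 z -0.9839825615084516 T [-2.49 -0.03 -0.01] [ 1.79643580e+02  5.59797134e-02 -1.36179143e+01]
```

{"api": "servo_tool", "payload": {"steps": [[255, [0, 0.4, 0], [0, 0, 0]], [255, [0, 0.4, 0], [0, 0, 0]], [255, [0, 0.4, 0], [0, 0, 0]], [255, [0, 0.4, 0], [0, 0, 0]], [255, [0, 0.4, 0], [0, 0, 0]], [255, [0, 0.4, 0], [0, 0, 0]], [255, [0, 0.4, 0], [0, 0, 0]], [255, [0, 0.2, 0], [0, 0, 0]], [255, [0, 0, 0], [0, 0, 0]], [255, [0, 0, 0], [0, 0, 0]]]}}

```text
time_s: 30.2
ee_pos: [506.0, 74.8, 135.5]
ee_rot: [179.9, 0.0, -13.7]
force: [1.7, -5.1, -5.8]
gripper_width: 11.4
gripper_force: 58.0
```

```bash
python3 st.py
```

```text
t 30.2 y 4.237985286762324 x 0.7781714344827929 z 135.5002243729122 F along -4.582180008035437 lat 2.796572873576334 z -5.8166017968529475 T [-0.99 -0.4   0.03] [ 1.79942728e+02  4.47325516e-02 -1.36927027e+01]
```

{"api": "servo_tool", "payload": {"steps": [[255, [0.3, 0.3, 0.3], [0, 0, 0]], [255, [0.3, 0.4, 0.3], [0, 0, 0]], [255, [0, 0.3, 0.2], [0, 0, 0]], [255, [0, 0, 0], [0, 0, 0]], [190, [0, 0, 0], [0, 0, 0]], [190, [0, 0, 0], [0, 0, 0]], [190, [0, 0, 0], [0, 0, 0]], [190, [0, 0, 0], [0, 0, 0]], [190, [0, 0, 0], [0, 0, 0]], [190, [0, 0, 0], [0, 0, 0]]]}}

```text
time_s: 31.2
ee_pos: [506.6, 74.1, 135.8]
ee_rot: [-180.0, -0.0, -13.7]
force: [-0.3, -0.8, -0.5]
gripper_width: 23.2
gripper_force: 0.0
```

```bash
python3 st.py
```

```text
t 31.2 y 3.6667125047063136 x 1.541550546319391 z 135.82540932236302 F along -0.8532548383084237 lat -0.12208093455516869 z -0.4876703242063295 T [-0.07  0.11 -0.01] [-1.79986941e+02 -7.82627476e-03 -1.37080713e+01]
```

{"api": "servo_tool", "payload": {"steps": [[190, [0, 0, -4], [0, 0, 0]], [190, [0, 0, -8], [0, 0, 0]], [190, [0, 0, -12], [0, 0, 0]], [190, [0, 0, -16], [0, 0, 0]], [190, [0, 0, -16], [0, 0, 0]], [190, [0, 0, -16], [0, 0, 0]], [190, [0, 0, -16], [0, 0, 0]], [190, [0, 0, -12], [0, 0, 0]], [190, [0, 0, 0], [0, 0, 0]], [190, [0, 0, 0], [0, 0, 0]]]}}

```text
time_s: 32.2
ee_pos: [506.4, 74.0, 235.8]
ee_rot: [-180.0, -0.0, -13.7]
force: [0.1, 0.4, 0.3]
gripper_width: 23.0
gripper_force: 0.0
```

```bash
python3 st.py; python3 - <<'E'
from h import *
s=state();w=cams.grab_frame('wrist');t=cams.grab_frame('scene')
a=w['color'][:,:,::-1]; b=cv2.resize(t['color'][160:290,245:385,::-1],(300,279),interpolation=2)
im=np.zeros((480,800,3),np.uint8);im[:375,:500]=cv2.resize(a,(500,375));im[:279,500:]=b;cv2.imwrite('pics/f.png',im)
p=cams.grab_frame('top');c=cloud(p);col=p['color'].astype(int)
d=np.array([.230,.973]);n=np.array([.973,-.230]);l=c[...,:2]-[504.3,70.9];y=l@d;x=l@n;Z=c[...,2]
o=(abs(x)<30)&(abs(y)<60)&(col[...,0]>150)&(col[...,2]<90)&(Z>125)&(Z<150)
print('bar',o.sum(),np.median(Z[o]) if o.any() else 0)
if o.any(): print(cv2.minAreaRect(np.stack([x[o],y[o]],1).astype(np.float32)))
E
```

```text
t 32.2 y 3.5563908798534496 x 1.3635247653987843 z 235.8352583850642 F along 0.3740731927958679 lat -0.03682796751145412 z 0.32164374003161744 T [-0.05  0.21 -0.04] [-1.79990885e+02 -9.86760923e-03 -1.37074660e+01]
bar 0 0
```

View pics/f.png

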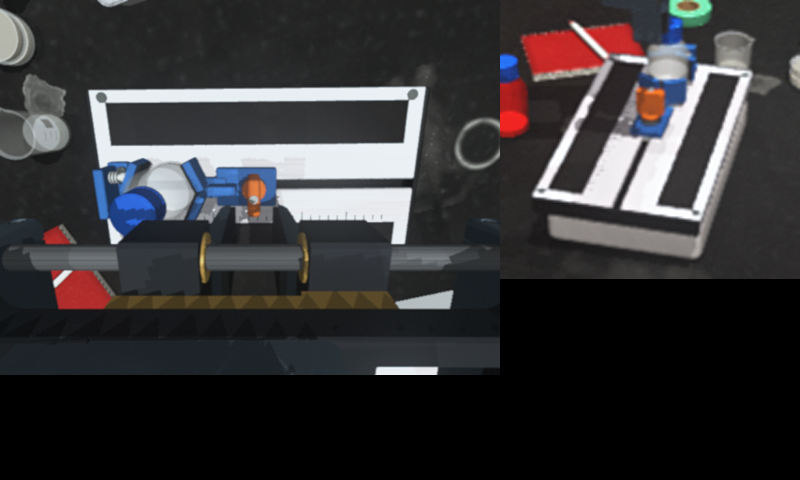

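The bar now lies across the slot, and the bottle sits upright between both Vs (wrist view, bottle about (172,190), bar at (252,195)). I'll clear the arm from the top view and check that the jaw is still pushed back.

{"api": "servo_tool", "payload": {"steps": [[190, [0, 10, -10], [0, 0, 0]], [190, [0, 30, 0], [0, 0, 0]], [190, [0, 40, 0], [0, 0, 0]], [190, [0, 40, 0], [0, 0, 0]], [190, [0, 40, 0], [0, 0, 0]], [190, [0, 40, 0], [0, 0, 0]], [190, [0, 40, 0], [0, 0, 0]], [190, [0, 30, 0], [0, 0, 0]], [190, [0, 10, 0], [0, 0, 0]], [190, [0, 0, 0], [0, 0, 0]]]}}

```text
time_s: 33.35
ee_pos: [439.8, -199.1, 245.9]
ee_rot: [-180.0, 0.0, -13.9]
force: [-0.4, 0.7, -0.1]
gripper_width: 23.3
gripper_force: 0.0
```

```bash
python3 - <<'E'
from h import *
p=cams.grab_frame('top');c=cloud(p);col=p['color'].astype(int)
d=np.array([.230,.973]);n=np.array([.973,-.230]);l=c[...,:2]-[504.3,70.9];y=l@d;x=l@n;Z=c[...,2]
m=(Z>112)&(Z<128)&(y>60)&(y<178)&(abs(x)<45)&(col[...,2]>col[...,0]+30)
for a in range(-32,33,4):
    k=m&(abs(x-a)<2.5)&(y>100)
    if k.sum(): print(a,k.sum(),np.percentile(y[k],[5,95]).round(1))
o=(abs(x)<30)&(abs(y)<60)&(col[...,0]>150)&(col[...,2]<90)&(Z>125)
if o.any(): print('bar',o.sum(),np.median(Z[o]),cv2.minAreaRect(np.stack([x[o],y[o]],1).astype(np.float32)))
E
```

```text
-32 4 [117.1 119.3]
-28 10 [114.5 120.1]
-24 20 [115.8 155. ]
-20 24 [117.7 155.2]
-16 24 [120.4 156.1]
-12 23 [121.7 155. ]
-8 22 [125.6 154.2]
-4 17 [128.7 155.6]
0 15 [146.6 155. ]
4 16 [131.  156.1]
8 15 [141.5 154.9]
12 12 [147.4 155.9]
16 12 [147.5 155.6]
20 13 [137.2 155.6]
24 12 [116.4 153.5]
28 10 [114.1 120.8]
32 2 [116.6 118.8]
bar 56 136.99543618141797 ((-0.5562381744384766, 3.811361789703369), (11.927107810974121, 33.66974639892578), 88.8709945678711)
```

```bash
python3 -c "
from workcell import ticket
print(ticket.job_done())"
```

```text
the job is handed in; nothing more can be done
None
```

The clamp is seated in the slot and locked a quarter turn with the bottle held; I handed the job in at about 33 s, with no verdict returned. The far jaw had moved back roughly 1.4 mm, which suggests about 8 N on the bottle.

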